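# Sound-check the lid seal of a bulb box

### The arm

A 6-joint arm with a two-finger parallel gripper is mounted at the origin on the work surface. World frame = base frame: x ahead of the robot, y to its left, z up, the work surface at z = 0. Lengths are in mm, angles in rad, forces in N, time in s.
With the tool pointing down it reaches from about 325 to 850 mm from the base axis. Payload 15.5 kg.
Tool frame: the origin (TCP) lies midway between the tips of the shut fingers; the grasp point (between the pads) lies r.pinch_z behind it (r.pinch_z is the distance from the TCP to the grasp point, in mm); z points along the fingers, y is the line along which they close (so a half turn about z gives the same grasp; the last joint's range is limited). The gripper opens to 91 mm and grips with 3 to 60 N. Pads are 32 mm wide; open, the fingers measure 118 mm over their backs; the gripper's body (76 mm by 178 mm) begins 60 mm behind the grasp point.
Start: joints at [-0.096, 0.494, 1.345, -0, 1.302, -0.096], TCP at [625.001, 0.003, 213.915] pointing down, gripper open.
Joint ranges: [-2.91, 2.91], [-0.82, 2.16], [0.22, 2.67], [-1.22, 4.37], [0.12, 2.79], [-3.08, 3.08]. Speed limits (rad/s): [1.89, 1.89, 2.57, 3.01, 3.01, 3.01].

### API

Orientations are given as a unit quaternion [w, x, y, z].
In Python, from plant import r gives the robot as it stands. The module is installed in compiled form; this text tells all that it offers.
- The arm moves only by the shell command python3 -m crank 'ROWS'. ROWS is JSON, a list of rows, each an object with "offset": the shift along the tool's x, y, z in mm, a list of three; "rot": the turn, a rotation vector about the tool's x, y, z in degrees, a list of three; "gripper": the finger opening in mm, from 0 to 91.2. A call has 1 to 8 rows; each row is the pose to reach, as a shift and turn from the pose commanded when the call began, along the tool's axes at that moment; what a row does not reach only later rows make up. A row lasts 1/8 s, in which the tool goes at most 62.5 mm and 10.7 degrees, less where a joint would pass 70% of its speed; a pose out of reach is approached as far as the arm can. A call with a gripper value outside its range is refused whole. The fingers move at their own pace and stop on an object; the grip force is fixed at half the most. Time passes only in rows, so rows that repeat a pose let the fingers close. It gives the time, the measured TCP pose, the force, the opening and the grip force at its end, in the units of the state.
- r.observe(): the state, without advancing time (a new reading comes with each control period).
- r.grab_frame(name): name is "scene" or "side" or "wrist"; returns a dict with "color" (400x640x3 uint8, red, green, blue), "camera_matrix" (3x3 intrinsics, pixels), "R" (3x3) and "t" (3): a world point X has camera coordinates R X + t; the wrist camera has in their place "hand_eye" (4x4, takes a point from camera to tool coordinates, whose origin is the TCP and whose axes are the flange's). Camera axes: x right, y down, z forward; pixel columns grow to the right and rows downward; lengths in mm; the calibration is good to about 2 mm. A picture is of the moment at which its call begins: read the wrist's pose just before it. There is no depth.
- r.hand_in(): hands the job in; it is judged then, once.
Trained networks look in the newest picture that a camera, given by its name, has taken for a name from the list of things; names that differ only in an ending like _2 or _b are one class to them, and where a whole thing is asked for, a point or a joint stands for the part that bears it (a point fixed in the world has none). Each returns a list of dicts, best first, with "conf" (0 to 1); they miss things now and then, are a little off and sometimes report something else, mostly with a low value. They report only what shows in the picture. A call takes as long as a camera call. They do not tell look-alikes from the thing itself.
- r.spot_in(target, camera): "rect" ([left, top, right, bottom] in pixels, round what is visible of it).
- r.outline_of(target, camera): "pixels" (400x640 bool, what is visible of it) and "rect" ([left, top, right, bottom] in pixels, round what is visible of it).
The state is a dict: "t": time; "joint_positions": joint angles; "joint_vel": joint speeds; "tau": joint torques, N m; "tool_pos": TCP position; "tool_rot": TCP orientation; "force": force on the tool from outside, world axes, zero at the start; "torque": the same for the moment, N m; "finger_gap": opening from 0.0 (shut) to 1.0 (fully open); "grasp_force": force on a finger pad.
Only numpy, scipy, OpenCV 4.12 (cv2) and the standard library are available. Lean on these libraries where they do the work, as an engineer would, in place of code of your own. Each camera call takes 0.05 s, during which the arm holds its last target. There are 200 camera calls.

### The job

Test the lid seal of the bulb box, whose sounder is already inside: swing the flip-top lid fully shut, then take the upright listening probe from its stand and run its tip slowly, 3 to 4 cm a second, along the joint where the lid meets the box's ledge - from the hinge end of the left side (left as seen from the robot), round the front, and back to the hinge end of the right side. Keep the tip just above the ledge and within about a centimetre of the joint all the way, without pressing on the box. Then set the probe back down upright in its stand without dropping it, and leave the lid shut and the other things on the shelf where they are.

Things in the scene. Friction and masses are not known exactly. Their poses are not given: they have to be found in the camera images.
- box: grey plastic bulb box, fixed. Origin: centre of its underside; z up, +x to its far (hinge) side, +y to its left seen from the robot, -x its front. Body 114 x 174 mm (x, y); at the top a flange whose upper face, the ledge, is at z = 62 mm and reaches x = +-67, y = +-97 mm. The shut lid covers x = +-55, y = +-85 mm up to z = 78 mm. Inside lie foam and a round black sounder, below the lid.
- joint_front (a point): middle of the joint's front line, box frame x = -55, z = 62 mm; axes as the box's. The joint is the line at z = 62 mm where the shut lid's upright faces meet the ledge: front x = -55, left y = +85, right y = -85 mm; both sides end at the hinge, x = +55 mm. 12 mm of ledge shows outside it all round. A dark gasket lies under the lid's edge.
- lid (a joint): angle of the white flip-top lid (rad): 0 shut, grows as it opens up and away from the robot; starts at 0.5 to 1.2. A shallow tray, 0.14 kg, 110 mm from hinge line to free edge, 170 mm wide, its flat outer face 16 mm from the hinge plane. The stiff hinge stays where it is left; pushing the outer face near the free edge takes 1 to 3 N until it stops solidly when shut.
- lid_hinge (a point): centre of the lid's hinge line, which runs along the box's y; box frame x = +55, z = 62 mm; axes as the box's. Two small steel knuckles, on the far side only.
- probe: listening probe, loose, 150 mm long, 0.13 kg. Origin: the end of its tip; z runs up towards the handle. Steel nozzle 8 mm in diameter to z = 18 mm, 12 mm from z = 30 to 55 mm; then a grey rectangular handle 36 (x) by 28 mm (y) from z = 55 to 150 mm, a dark display on its -x face. Starts upright, tip down, in the stand.
- stand: black charging stand of the probe, fixed. Origin: centre of its underside, z up. Foot 110 x 85 x 6 mm, tower 54 x 46 mm (x, y), rim at z = 85 mm. Its well, 44 x 36 mm, has its floor at z = 64 mm, on which the handle's underside rests; a 24 x 20 mm hole in it passes the nozzle. Seated, the probe's axes lie along the stand's, its tip at z = 9 mm, its top at z = 159 mm.
- lantern: bystander: red press-button lantern, upright, 88 mm in diameter, 156 mm high; origin under its centre. It and the stand may have changed sides.
- bulb1: bystander: spiral energy-saver bulb lying down, 115 mm long (x), 46 mm thick; origin below its middle, on the shelf
- bulb2: bystander: second spiral bulb, the same
- dish: bystander: white ceramic dish, 124 mm in diameter, 32 mm high; origin under its centre
- screwdriver: bystander: blue-handled screwdriver lying down, 190 mm long
- carton: bystander: upright bulb carton 52 x 52 x 125 mm; origin under its centre
There are look-alikes about, which are no part of the job. Of the things shaped like the stand, the black one is meant.

How it is judged:
By the outcome, as a careful person would: the job done as asked, in the order asked, and still so for the second after the job is handed in, with the robot touching nothing.
It also fails if it takes over 72 s, if anything falls off the work surface, if the arm or the gripper's body presses on something with over 40 N, if the wrist force passes 120 N, or if a joint passes its speed limit or range.

## Working session

There is one attempt and no reset: what is moved stays moved. The work goes in short steps, Python scripts to look and compute and a shell command to move; the robot and the scene stay as the last step left them, time stands still between calls to the robot, and variables do not carry over. Pictures are saved under pics/ and viewed, at most 10 in all, crops included, and the job is handed in when it is done.

```bash
mkdir -p pics
python3 - <<'E'
from plant import r
import cv2,numpy as np
print(r.observe(), r.pinch_z)
for c in ("scene","side"):
    f=r.grab_frame(c); cv2.imwrite(f"pics/{c}0.png",f["color"][:,:,::-1])
    print(c,f["camera_matrix"].tolist(),f["R"].tolist(),f["t"].tolist())
    for n in ("box","lid","probe","stand","lantern","bulb1","dish","screwdriver","carton"):
        print(n,[(np.round(d["rect"]).tolist(),round(d["conf"],2)) for d in r.spot_in(n,c)])
E
```

```text
{'t': 0.0, 'joint_positions': array([-9.55169278e-02,  4.94181178e-01,  1.34612002e+00,  1.82182474e-05,
        1.30251519e+00, -9.54817410e-02]), 'joint_vel': array([-0.00161393, -0.00291408,  0.00068087, -0.00168672, -0.00034513,
        0.000374  ]), 'tau': array([-1.07322368e-03, -8.78814626e+01, -3.81857479e+01,  7.05250050e-02,
        5.33505273e-02, -1.50444166e-04]), 'tool_pos': array([6.24620644e+02, 3.51897438e-02, 2.13343285e+02]), 'tool_rot': array([-4.77528456e-04,  7.07120800e-01,  7.07092497e-01, -3.82654712e-04]), 'force': array([ 0.1471559 , -0.16605629,  0.44576206]), 'torque': array([ 0.02839637, -0.02672612, -0.04394482]), 'grasp_force': 0.0, 'finger_gap': 0.9972864292662598} 18.8
scene [[409.2349551296085, 0.0, 316.62351131723386], [0.0, 409.2349551296085, 198.83195934757873], [0.0, 0.0, 1.0]] [[0.1651346610231019, 0.9860257735549167, -0.02199358120481939], [0.6141782035554529, -0.12025651607866585, -0.779950962957299], [-0.7716966230366579, 0.11528895968846849, -0.6254540572798044]] [-65.64904790202677, -288.9399527195217, 1509.78366008392]
box [([312.0, 165.0
[... 765 characters left out ...]
0.7436461895160198], [0.2612932631206855, 0.6963927325557981, -0.6684033158888526]] [-522.8862203774328, 156.1427266749216, 1009.8279500847531]
box [([267.0, 125.0, 352.0, 227.0], 0.93), ([293.0, 124.0, 352.0, 193.0], 0.5), ([356.0, 166.0, 407.0, 195.0], 0.42)]
lid [([294.0, 126.0, 354.0, 192.0], 0.85)]
probe [([317.0, 271.0, 344.0, 319.0], 0.71), ([193.0, 257.0, 284.0, 270.0], 0.57)]
stand [([396.0, 288.0, 457.0, 362.0], 0.69)]
lantern [([244.0, 92.0, 279.0, 153.0], 0.6)]
bulb1 [([402.0, 251.0, 452.0, 283.0], 0.88), ([181.0, 172.0, 228.0, 193.0], 0.82)]
dish [([358.0, 166.0, 406.0, 196.0], 0.9)]
screwdriver [([194.0, 258.0, 284.0, 270.0], 0.89)]
carton [([324.0, 112.0, 346.0, 156.0], 0.98)]
```

View pics/scene0.png

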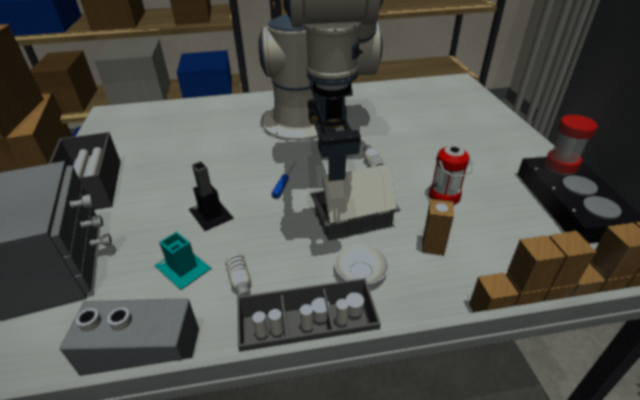

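View pics/side0.png

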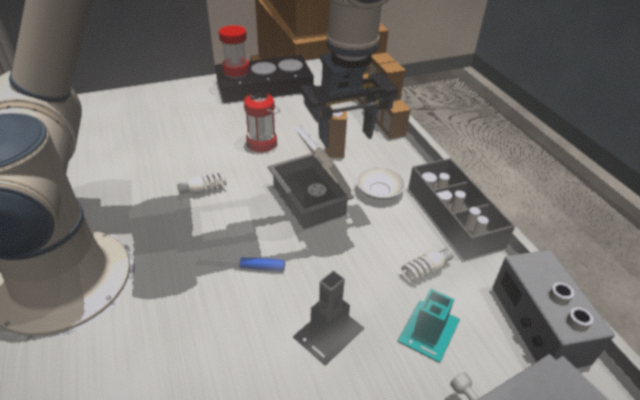

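Scene view: black stand with the grey probe at (205,195), on the robot's right. Teal empty stand at (182,260) is the look-alike. The box with the half-open lid is at (355,205), the lantern at (450,172) and the carton at (438,228). Side view: black stand with probe at (330,310), teal stand at (432,325), box at (310,180). The black stand fits the description, and I'll confirm it in enlarged crops.

Run:
```python
import cv2,numpy as np
a=cv2.imread("pics/scene0.png");b=cv2.imread("pics/side0.png")
def t(im,x,y,w,h): return cv2.resize(im[y:y+h,x:x+w],(400,300),interpolation=cv2.INTER_CUBIC)
cv2.imwrite("pics/crops1.png",np.vstack([np.hstack([t(a,300,150,112,84+0),t(b,255,115,120,90+0)]),np.hstack([t(a,170,150,112,84),t(b,270,265,128,96)])]))
```

```text
(no output)
```

View pics/crops1.png

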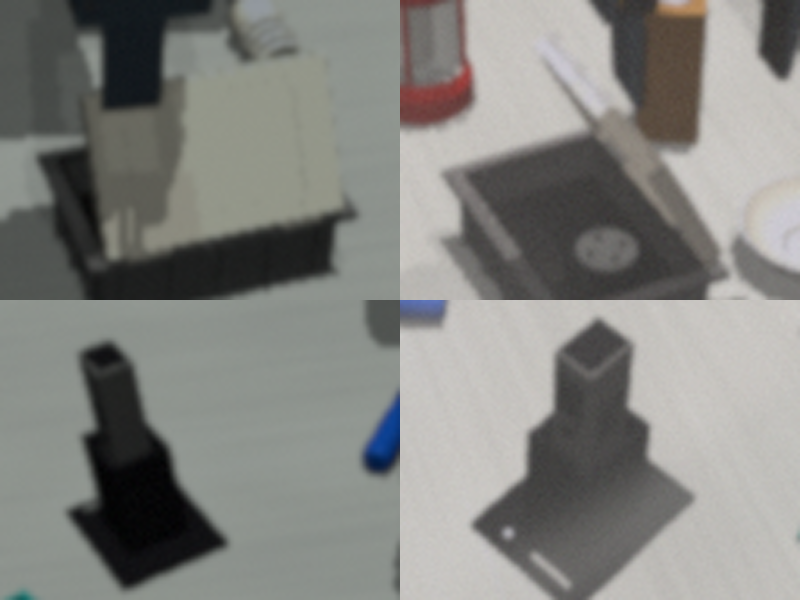

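The crops confirm it: the black stand with white foot marks holds the grey probe, and its top is at side (332,280). The box ledge corners show in both views, so I'll compute poses from these.

```bash
cat > h.py <<'E'
import numpy as np, json, os
from scipy.optimize import least_squares
from scipy.spatial.transform import Rotation as Ro
C={"scene":([409.235,316.624,198.832],[[0.1651346610231019,0.9860257735549167,-0.02199358120481939],[0.6141782035554529,-0.12025651607866585,-0.779950962957299],[-0.7716966230366579,0.11528895968846849,-0.6254540572798044]],[-65.64904790202677,-288.9399527195217,1509.78366008392]),
"side":([485.7003,312.548,203.8145],[[0.9408322147476905,-0.33853713469258445,0.01507820039298298],[-0.21577899420634128,-0.6327952042150794,-0.7436461895160198],[0.2612932631206855,0.6963927325557981,-0.6684033158888526]],[-522.8862203774328,156.1427266749216,1009.8279500847531])}
def proj(c,X):
    k,R,t=C[c]; p=np.asarray(X)@np.array(R).T+np.array(t); return p[...,:2]/p[...,2:]*k[0]+np.array(k[1:])
def plane(c,uv,z):
    k,R,t=C[c];R=np.array(R);t=np.array(t); d=R.T@np.array([(uv[0]-k[1])/k[0],(uv[1]-k[2])/k[0],1]); o=-R.T@t
    return o+d*(z-o[2])/d[2]
def add_wrist(r):
    s=r.observe(); f=r.grab_frame("wrist"); q=s["tool_rot"]; M=np.eye(4); M[:3,:3]=Ro.from_quat([q[1],q[2],q[3],q[0]]).as_matrix(); M[:3,3]=s["tool_pos"]
    W=np.linalg.inv(M@np.array(f["hand_eye"])); K=f["camera_matrix"]; C["wrist"]=([K[0][0],K[0][2],K[1][2]],W[:3,:3],W[:3,3]); return f["color"]
def fit(obs,x0,z):  # obs: (cam, uv, local xy, z); returns x,y,yaw
    def w(p,l,h): c,s=np.cos(p[2]),np.sin(p[2]); return [p[0]+c*l[0]-s*l[1],p[1]+s*l[0]+c*l[1],h]
    f=lambda p: np.concatenate([proj(c,w(p,l,h))-uv for c,uv,l,h in obs])
    q=least_squares(f,x0,loss="soft_l1",x_scale=[10,10,.1]); return q.x,f(q.x).reshape(-1,2)
E
python3 - <<'E'
from h import *
o=[("scene",(327.4,225.6),(67,-97)),("scene",(399.4,209.6),(67,97)),("scene",(310.6,194),(-67,-97)),("side",(312,154.9),(67,97)),("side",(352.5,196.6),(67,-97)),("side",(267.9,166.9),(-67,97))]
np.set_printoptions(precision=1,suppress=True)
x,e=fit([(c,u,l,62) for c,u,l in o],[600,50,0],0); print("box",x,x[2]*57.3);print(e)
for c,u,l in o: print(plane(c,u,62))
print("foot")
for c,u in [("scene",(189,209.6)),("scene",(205,230.9)),("scene",(233.8,218)),("side",(292.4,337)),("side",(364.1,327.7)),("side",(326,361))]: print(c,plane(c,u,6))
print("top")
print(plane("scene",(199.4,165.7),159),plane("side",(332.4,280),159))
for u in [(599,319),(633,346),(594,377),(556,353)]: print(plane("side",(270+(u[0]-400)/3.125,265+(u[1]-300)/3.125),159))
print("lantern,carton",plane("side",(261,148),0),plane("side",(335,153),0),plane("side",(382,186),16),plane("scene",(440,250),0), plane("scene",(362,264),16))
E
```

```text
box [568.3  67.8   0.2] 8.618112417665113
[[-1.3  0.1]
 [ 0.8 -1.6]
 [-1.4 -1.1]
 [ 1.5 -3. ]
 [ 1.  -0.8]
 [-1.9 -0.4]]
[649.4 -14.9  62. ]
[625.6 169.9  62. ]
[521.8 -35.3  62. ]
[611.9 162.9  62. ]
[645.8 -20.   62. ]
[491.6 150.6  62. ]
foot
scene [ 455.  -361.6    6. ]
scene [ 549.9 -314.6    6. ]
scene [ 513.3 -241.4    6. ]
side [ 409.9 -293.7    6. ]
side [ 545.2 -319.4    6. ]
side [ 451.6 -360.6    6. ]
top
[ 480.8 -302.2  159. ] [ 478.7 -305.6  159. ]
[ 487.9 -288.2  159. ]
[ 498.3 -311.7  159. ]
[ 470.8 -324.2  159. ]
[ 457.4 -302.6  159. ]
lantern,carton [516.3 318.9   0. ] [705.2 230.2   0. ] [756.5  41.   16. ] [719.  246.8   0. ] [741.9  47.6  16. ]
```

Run:
```python
from h import *
np.set_printoptions(precision=1,suppress=True)
bx,by,yw=568.3,67.8,.150
def W(l): c,s=np.cos(yw),np.sin(yw); return np.array([bx+c*l[0]-s*l[1],by+s*l[0]+c*l[1],l[2]])
for a in np.arange(.4,1.25,.1):
    P=lambda r,y,n: W([55-r*np.cos(a)+n*np.sin(a),y,62+r*np.sin(a)+n*np.cos(a)])
    print(round(a,1),proj("scene",P(110,85,16)),proj("scene",P(110,-85,16)),"side inner",proj("side",P(110,85,0)),proj("side",P(110,85,16)), proj("side",P(110,-85,0)))
for d in (90,):
  for a in np.arange(1.2,-.01,-.2): print("path",round(a,1),W([55-d*np.cos(a)+16*np.sin(a),0,62+d*np.sin(a)+16*np.cos(a)]))
```

```text
0.4 [379.1 166.7] [316.3 179.9] side inner [275.  152.7] [277.1 147. ] [308.  193.5]
0.5 [380.4 165. ] [317.  178.2] side inner [276.7 148.8] [279.4 143.2] [310.  189.4]
0.6 [381.8 163.6] [317.8 177. ] side inner [278.7 145. ] [282.  139.4] [312.4 185.3]
0.7 [383.4 162.7] [318.8 176.2] side inner [281.1 141.2] [284.9 135.8] [315.1 181.3]
0.8 [385.2 162.2] [319.9 175.8] side inner [283.8 137.6] [288.1 132.4] [318.3 177.4]
0.9 [387.  162.1] [321.1 175.9] side inner [286.9 134.2] [291.5 129.3] [321.7 173.6]
1.0 [389.  162.5] [322.4 176.4] side inner [290.2 130.9] [295.2 126.4] [325.4 170.1]
1.1 [391.1 163.3] [323.9 177.4] side inner [293.8 128. ] [299.1 123.9] [329.3 166.9]
1.2 [393.2 164.6] [325.4 178.9] side inner [297.5 125.3] [303.1 121.7] [333.5 163.9]
path 1.2 [605.2  73.4 151.7]
path 1.0 [587.9  70.8 146.4]
path 0.8 [572.   68.4 137.7]
path 0.6 [558.2  66.3 126. ]
path 0.4 [546.9  64.6 111.8]
path 0.2 [538.6  63.3  95.6]
path 0.0 [533.7  62.6  78. ]
```

The lid is at about 1.1 rad. I'll go behind its outer face with shut fingers, then sweep it down.

```bash
python3 -m crank '[{"offset":[35,12,0],"rot":[0,0,0],"gripper":0},{"offset":[70,25,0],"rot":[0,0,0],"gripper":0},{"offset":[70,25,32],"rot":[0,0,0],"gripper":0},{"offset":[70,25,64],"rot":[0,0,0],"gripper":0},{"offset":[70,15,64],"rot":[0,0,0],"gripper":0},{"offset":[70,5,64],"rot":[0,0,0],"gripper":0},{"offset":[70,-5,64],"rot":[0,0,0],"gripper":0}]'
python3 -m crank '[{"offset":[0,-18,4],"rot":[0,0,0],"gripper":0},{"offset":[0,-26,8],"rot":[0,0,0],"gripper":0},{"offset":[0,-34,12],"rot":[0,0,0],"gripper":0},{"offset":[0,-41,18],"rot":[0,0,0],"gripper":0},{"offset":[0,-48,24],"rot":[0,0,0],"gripper":0},{"offset":[0,-54,31],"rot":[0,0,0],"gripper":0},{"offset":[0,-59,38],"rot":[0,0,0],"gripper":0},{"offset":[0,-63,46],"rot":[0,0,0],"gripper":0}]'
```

```text
t: 1.88
tool_pos: [619.8, 69.9, 151.5]
tool_rot: [0.001, 0.707, 0.707, 0.001]
force: [0.1, -0.2, 0.8]
finger_gap: 0.264
grasp_force: 0.0
t: 2.88
tool_pos: [556.5, 70.0, 103.3]
tool_rot: [-0.0, 0.707, 0.707, -0.0]
force: [0.3, -1.1, 2.8]
finger_gap: 0.005
grasp_force: 1.1
```

```bash
python3 -m crank '[{"offset":[0,-4,8],"rot":[0,0,0],"gripper":0},{"offset":[0,-7,15],"rot":[0,0,0],"gripper":0},{"offset":[0,-9,20],"rot":[0,0,0],"gripper":0},{"offset":[0,-9,23],"rot":[0,0,0],"gripper":0},{"offset":[0,-9,24.5],"rot":[0,0,0],"gripper":0},{"offset":[0,-9,26],"rot":[0,0,0],"gripper":0},{"offset":[0,-9,26],"rot":[0,0,0],"gripper":0}]'
```

```text
t: 3.75
tool_pos: [548.0, 70.0, 78.2]
tool_rot: [0.0, 0.707, 0.707, 0.0]
force: [-2.4, 0.1, 6.5]
finger_gap: 0.005
grasp_force: 3.4
```

```bash
python3 -m crank '[{"offset":[0,0,1],"rot":[0,0,0],"gripper":0},{"offset":[0,0,1.5],"rot":[0,0,0],"gripper":0},{"offset":[0,0,1.5],"rot":[0,0,0],"gripper":0}]'
python3 -m crank '[{"offset":[0,0,-50],"rot":[0,0,0],"gripper":91},{"offset":[0,0,-110],"rot":[0,0,0],"gripper":91},{"offset":[0,0,-170],"rot":[0,0,0],"gripper":91},{"offset":[0,0,-220],"rot":[0,0,0],"gripper":91},{"offset":[0,0,-220],"rot":[0,0,0],"gripper":91},{"offset":[0,0,-220],"rot":[0,0,0],"gripper":91}]'
cat > look.py <<'E'
from plant import r
from h import *
import cv2,sys
im=add_wrist(r); cv2.imwrite(sys.argv[1],im[:,:,::-1]); k,R,t=C["wrist"]; json.dump([list(map(float,k)),R.tolist(),t.tolist()],open(sys.argv[1]+".json","w"))
for n in sys.argv[2:]: print(n,[(np.round(d["rect"]).tolist(),round(d["conf"],2)) for d in r.spot_in(n,"wrist")])
E
python3 look.py pics/w1.png box lid
```

```text
t: 4.12
tool_pos: [548.0, 70.0, 77.9]
tool_rot: [0.0, 0.707, 0.707, 0.0]
force: [-10.5, -0.9, 32.6]
finger_gap: 0.001
grasp_force: 16.1
t: 4.88
tool_pos: [547.7, 70.0, 295.8]
tool_rot: [-0.0, 0.707, 0.707, -0.0]
force: [-0.6, 0.6, -0.1]
finger_gap: 0.632
grasp_force: 0.0
box [([274.0, 77.0, 402.0, 252.0], 0.81)]
lid [([288.0, 90.0, 400.0, 244.0], 0.84)]
```

View pics/w1.png

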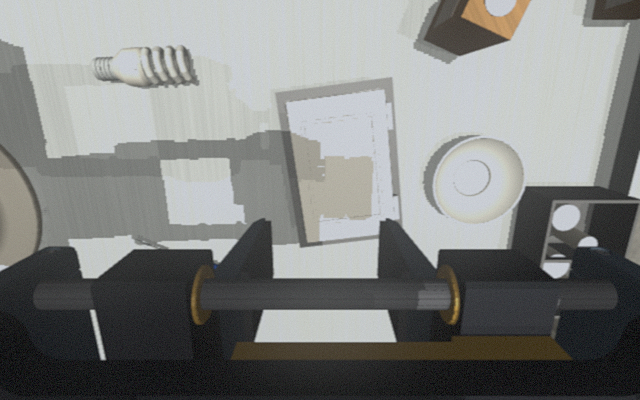

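The lid is solidly shut, with a 32 N stop. The wrist view shows the box at (275–402, 77–247), hinge side to the right. I'll enlarge it to pick corners.

Run:
```python
import cv2
a=cv2.imread("pics/w1.png")[65:255,255:415]; cv2.imwrite("pics/w1c.png",cv2.resize(a,None,fx=3,fy=3,interpolation=cv2.INTER_CUBIC))
```

```text
(no output)
```

View pics/w1c.png

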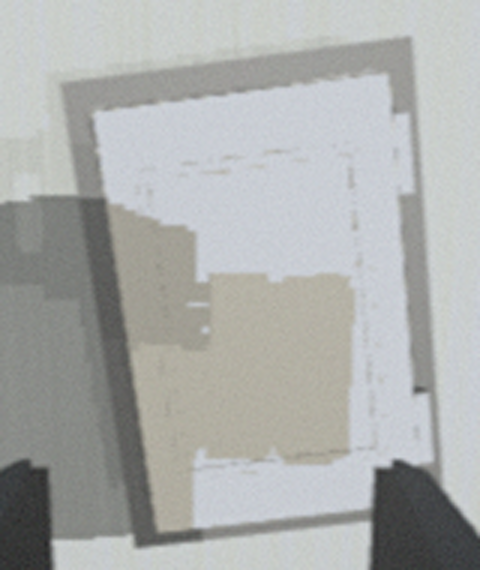

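Run:
```python
from h import *
np.set_printoptions(precision=1,suppress=True)
C["wrist"]=json.load(open("pics/w1.png.json"))
o=[("wrist",(275.7,93),(-67,97),62),("wrist",(392,77.7),(67,97),62),("wrist",(300.3,247),(-67,-97),62),("wrist",(286.7,102.3),(-55,85),78),("wrist",(384.7,89.7),(55,85),78),("wrist",(307.3,242),(-55,-85),78)]
s=[("scene",(327.4,225.6),(67,-97)),("scene",(399.4,209.6),(67,97)),("scene",(310.6,194),(-67,-97)),("side",(312,154.9),(67,97)),("side",(352.5,196.6),(67,-97)),("side",(267.9,166.9),(-67,97))]
s=[(c,u,l,62) for c,u,l in s]
for nm,q in (("wrist",o),("wrist ledge",o[:3]),("scene",s[:3]),("side",s[3:]),("all",o+s)):
    x,e=fit(q,[570,68,.15],0); print(nm,x,x[2]*57.3,e.ravel())
```

```text
wrist [570.8  67.4   0.1] 7.145672471287858 [-0.4 -0.3  1.  -0.5 -0.3  1.2 -0.9  0.   0.9 -0.4 -0.1  1.7]
wrist ledge [570.8  67.3   0.1] 7.222454619347286 [-0.5 -0.1  0.9 -0.5 -0.2  1.3]
scene [571.9  69.6   0.1] 8.04508339646134 [-0.7  0.8  1.9 -0.5 -0.3 -0.6]
side [565.4  65.    0.1] 8.427822922591629 [ 1.  -2.1  0.2  0.3 -2.6  0.4]
all [570.7  67.5   0.1] 7.237114438351676 [-0.7 -0.3  0.7 -0.7 -0.3  1.2 -1.2  0.   0.6 -0.6 -0.1  1.7 -2.2  0.3
  0.8 -0.3 -1.  -1.2  3.5 -3.   1.5 -0.2 -0.4 -1.1]
```

```bash
python3 -m crank '[{"offset":[-58,-8,0],"rot":[0,0,-8],"gripper":91},{"offset":[-116,-16,0],"rot":[0,0,-16],"gripper":91},{"offset":[-174,-24,0],"rot":[0,0,-24],"gripper":91},{"offset":[-232,-32,0],"rot":[0,0,-24],"gripper":91},{"offset":[-290,-40,0],"rot":[0,0,-24],"gripper":91},{"offset":[-348,-48,0],"rot":[0,0,-24],"gripper":91},{"offset":[-401,-56,0],"rot":[0,0,-24],"gripper":91},{"offset":[-401,-56,0],"rot":[0,0,-24],"gripper":91}]'
python3 look.py pics/w2.png probe stand
```

```text
t: 6.02
tool_pos: [490.9, -334.2, 294.8]
tool_rot: [-0.001, 0.546, 0.838, -0.0]
force: [-0.8, 1.4, -0.3]
finger_gap: 0.997
grasp_force: 0.0
probe [([304.0, 127.0, 345.0, 169.0], 0.64), ([478.0, 137.0, 574.0, 182.0], 0.5)]
stand [([279.0, 102.0, 364.0, 167.0], 0.61), ([381.0, 186.0, 469.0, 256.0], 0.6)]
```

View pics/w2.png

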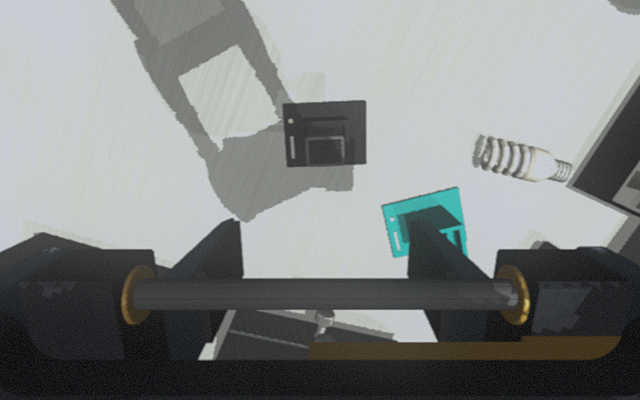

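The wrist view shows the black foot at (284–366, 100–167), nearly aligned with the tool, and the handle top at about (325,152). The teal look-alike is at (425,222). I'll enlarge to measure.

Run:
```python
import cv2
a=cv2.imread("pics/w2.png")[90:180,270:380]; a=cv2.convertScaleAbs(a,alpha=1.6,beta=20);cv2.imwrite("pics/w2c.png",cv2.resize(a,None,fx=6,fy=6,interpolation=cv2.INTER_CUBIC))
```

```text
(no output)
```

View pics/w2c.png

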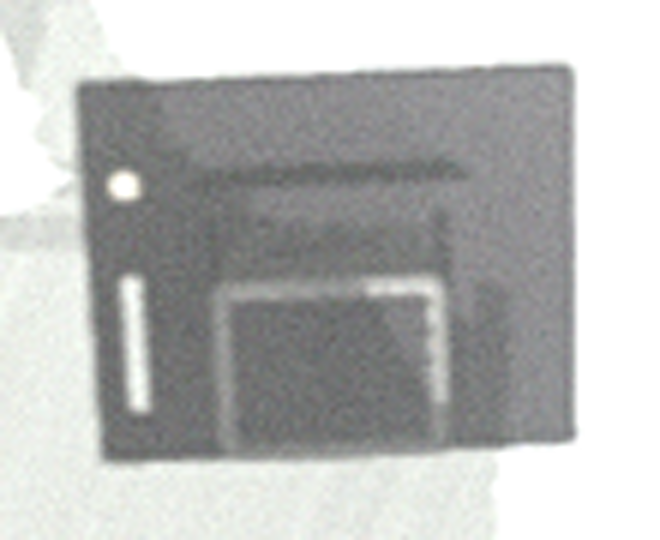

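Run:
```python
from h import *
np.set_printoptions(precision=1,suppress=True)
C["wrist"]=json.load(open("pics/w2.png.json"))
px=lambda a,b:(270+a/6,90+b/6)
top=[px(216,285),px(443,278),px(443,448),px(228,455)]; ft=[px(80,85),px(572,66),px(575,440),px(103,462)]
for L,z in((top,159),(ft,6)):
    P=np.array([plane("wrist",u,z) for u in L]); print(P[:,:2].tolist(),P.mean(0))
lx=lambda a,b:[(-a,b),(a,b),(a,-b),(-a,-b)]
ot=[("wrist",u,l,159) for u,l in zip(top,lx(18,14))]; of=[("wrist",u,l,6) for u,l in zip(ft,lx(55,42.5))]
for q in (ot,of,ot+of):
    x,e=fit(q,[480,-304,.42],0); print(x,x[2]*57.3,e.ravel())
```

```text
[[458.1532342277434, -299.2675411932552], [488.6197216232562, -284.71107147836585], [499.2998915970867, -307.9724150098292], [469.80474955985346, -322.1554156648468]] [ 479.  -303.5  159. ]
[[413.15758719280814, -290.05037546394936], [509.2790384579183, -243.34072941069152], [545.4539543867662, -317.0582393394999], [448.9366080667504, -365.17082048049997]] [ 479.2 -303.9    6. ]
[ 479.1 -303.7    0.5] 25.99031616631299 [-1.3 -1.   1.2 -1.4  1.9  1.3 -1.6  1.6]
[ 479.2 -304.2    0.5] 26.07056973761507 [-1.4 -0.6  1.  -0.9  0.9  1.3 -0.6  0.8]
[ 479.1 -303.9    0.5] 26.109741788852002 [-1.4 -0.7  1.2 -1.2  1.9  1.5 -1.6  1.9 -1.5 -0.8  1.  -1.2  0.9  1.
 -0.6  0.6]
```

```bash
cat > st.py <<'E'
from plant import r
from h import *
s=r.observe(); q=s["tool_rot"]; M=Ro.from_quat([q[1],q[2],q[3],q[0]]).as_matrix()
print(s["t"],s["tool_pos"].round(1),"x",M[:,0].round(3),"y",M[:,1].round(3),"z",M[:,2].round(3),s["force"].round(1),round(s["finger_gap"]*91.2,1),s["grasp_force"])
def off(T): return (M.T@(np.array(T)-s["tool_pos"])).round(1)
E
python3 - <<'E'
from st import *
print(off([479.1,-303.8,200]),off([479.1,-303.8,108]))
E
```

```text
6.175 [ 491.9 -330.3  295.6] x [-0.407  0.914  0.002] y [ 0.914  0.407 -0.   ] z [-0.001  0.001 -1.   ] [-0.1  0.9 -0.4] 90.9 0.0
[29.3 -0.8 95.6] [ 29.1  -0.8 187.6]
```

```bash
python3 -m crank '[{"offset":[15,0,30],"rot":[0,0,-2],"gripper":91},{"offset":[29,-1,60],"rot":[0,0,-2],"gripper":91},{"offset":[29,-1,95],"rot":[0,0,-2],"gripper":91},{"offset":[29,-1,125],"rot":[0,0,-2],"gripper":91},{"offset":[29,-1,155],"rot":[0,0,-2],"gripper":91},{"offset":[29,-1,178],"rot":[0,0,-2],"gripper":91},{"offset":[29,-1,187],"rot":[0,0,-2],"gripper":91},{"offset":[29,-1,187],"rot":[0,0,-2],"gripper":60}]'
python3 -m crank '[{"offset":[0,0,0],"rot":[0,0,0],"gripper":20},{"offset":[0,0,0],"rot":[0,0,0],"gripper":20},{"offset":[0,0,0],"rot":[0,0,0],"gripper":20},{"offset":[0,0,0],"rot":[0,0,0],"gripper":20},{"offset":[0,0,0],"rot":[0,0,0],"gripper":20}]'
python3 st.py
```

```text
t: 7.18
tool_pos: [479.4, -304.2, 109.4]
tool_rot: [-0.0, 0.53, 0.848, 0.0]
force: [0.2, -0.5, -0.7]
finger_gap: 0.918
grasp_force: 0.0
t: 7.8
tool_pos: [479.3, -305.0, 109.5]
tool_rot: [-0.0, 0.53, 0.848, -0.0]
force: [0.1, -0.4, 1.9]
finger_gap: 0.393
grasp_force: 30.0
7.8 [ 479.3 -305.   109.5] x [-0.438  0.899 -0.   ] y [ 0.899  0.438 -0.   ] z [-0. -0. -1.] [ 0.1 -0.4  1.9] 35.8 29.998117089271545
```

Gripped at 36 mm with 30 N. I'll lift out and compute the transfer.

```bash
python3 -m crank '[{"offset":[0,0,-5],"rot":[0,0,0],"gripper":20},{"offset":[0,0,-15],"rot":[0,0,0],"gripper":20},{"offset":[0,0,-30],"rot":[0,0,0],"gripper":20},{"offset":[0,0,-55],"rot":[0,0,0],"gripper":20},{"offset":[0,0,-85],"rot":[0,0,0],"gripper":20},{"offset":[0,0,-115],"rot":[0,0,0],"gripper":20},{"offset":[0,0,-115],"rot":[0,0,0],"gripper":20},{"offset":[0,0,-115],"rot":[0,0,0],"gripper":20}]'
python3 - <<'E'
from st import *
B=np.array([570.7,67.5]);a=np.radians(7.2);R=np.array([[np.cos(a),-np.sin(a)],[np.sin(a),np.cos(a)]])
p=B+R@[57,91]; print(p,off([*p,190]),off([*p,166]))
print(M[:2,:2].T@R)
E
```

```text
t: 8.8
tool_pos: [479.0, -304.7, 224.4]
tool_rot: [-0.0, 0.53, 0.848, 0.0]
force: [0.8, -0.4, -1.8]
finger_gap: 0.391
grasp_force: 30.0
8.8 [ 479.  -304.7  224.4] x [-0.438  0.899  0.   ] y [ 0.899  0.438 -0.   ] z [-0.  0. -1.] [ 0.8 -0.4 -1.8] 35.7 29.997339248657227
[615.84521372 164.92643213] [362.1 328.8  34.5] [362.1 328.8  58.5]
[[-0.32226278  0.94665025]
 [ 0.94665025  0.32226279]]
```

```bash
python3 -m crank '[{"offset":[20,18,0],"rot":[0,0,0],"gripper":20},{"offset":[60,55,0],"rot":[0,0,0],"gripper":20},{"offset":[100,91,0],"rot":[0,0,0],"gripper":20},{"offset":[142,129,0],"rot":[0,0,0],"gripper":20},{"offset":[184,167,0],"rot":[0,0,0],"gripper":20},{"offset":[226,205,0],"rot":[0,0,0],"gripper":20},{"offset":[268,243,0],"rot":[0,0,0],"gripper":20},{"offset":[306,278,0],"rot":[0,0,0],"gripper":20}]'
python3 -m crank '[{"offset":[30,28,0],"rot":[0,0,0],"gripper":20},{"offset":[50,46,0],"rot":[0,0,0],"gripper":20},{"offset":[56,51,5],"rot":[0,0,0],"gripper":20},{"offset":[56,51,20],"rot":[0,0,0],"gripper":20},{"offset":[56,51,30],"rot":[0,0,0],"gripper":20},{"offset":[56,51,40],"rot":[0,0,0],"gripper":20},{"offset":[56,51,40],"rot":[0,0,0],"gripper":20},{"offset":[56,51,40],"rot":[0,0,0],"gripper":20}]'
python3 - <<'E'
from st import *
import cv2
B=np.array([570.7,67.5]);a=np.radians(7.2);R=np.array([[np.cos(a),-np.sin(a)],[np.sin(a),np.cos(a)]])
p=B+R@[57,91]; print(off([*p,166]))
tip=s["tool_pos"]-[0,0,100.4]
T=[]
for c in ("scene","side"):
    f=r.grab_frame(c)["color"][:,:,::-1].copy(); u=proj(c,tip); print(c,u)
    x,y=int(u[0])-50,int(u[1])-45
    T.append(cv2.resize(f[y:y+75,x:x+100],(400,300),interpolation=cv2.INTER_CUBIC)); print(x,y)
cv2.imwrite("pics/tip.png",cv2.convertScaleAbs(np.hstack(T),alpha=1.5,beta=10))
E
```

```text
t: 9.8
tool_pos: [594.7, 94.0, 223.4]
tool_rot: [-0.001, 0.53, 0.848, -0.0]
force: [0.3, -0.4, -0.9]
finger_gap: 0.395
grasp_force: 30.0
t: 10.8
tool_pos: [616.5, 164.5, 184.7]
tool_rot: [0.0, 0.53, 0.848, 0.0]
force: [-0.6, -0.3, -1.4]
finger_gap: 0.397
grasp_force: 30.0
10.8 [616.5 164.5 184.7] x [-0.438  0.899 -0.   ] y [0.899 0.438 0.   ] z [ 0.  0. -1.] [-0.6 -0.3 -1.4] 36.2 29.99742865562439
[ 0.7 -0.4 18.7]
scene [397.00410911 200.53210601]
347 155
side [313.62220554 147.04637942]
263 102
```

View pics/tip.png

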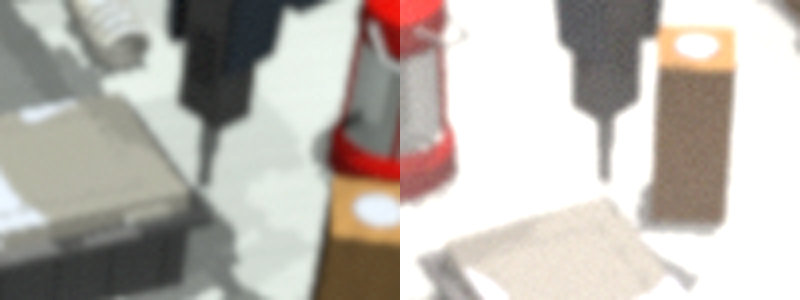

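The tip shows at scene (398,202) and side (314,148), within about 1 px of prediction. I'll lower to just above the ledge and start scanning the left side.

```bash
python3 -m crank '[{"offset":[0.5,0,6],"rot":[0,0,0],"gripper":20},{"offset":[0.5,0,12],"rot":[0,0,0],"gripper":20},{"offset":[0.5,0,16],"rot":[0,0,0],"gripper":20},{"offset":[0.5,0,17.5],"rot":[0,0,0],"gripper":20},{"offset":[0.5,0,17.5],"rot":[0,0,0],"gripper":20},{"offset":[0.5,0,17.5],"rot":[0,0,0],"gripper":20}]'
python3 - <<'E'
from st import *
import cv2
tip=s["tool_pos"]-[0,0,100.4]
T=[]
for c in ("scene","side"):
    f=r.grab_frame(c)["color"][:,:,::-1].copy(); u=proj(c,tip); x,y=int(u[0])-35,int(u[1])-35; print(c,u,x,y)
    T.append(cv2.resize(f[y:y+60,x:x+80],(400,300),interpolation=cv2.INTER_CUBIC))
cv2.imwrite("pics/tip2.png",cv2.convertScaleAbs(np.hstack(T),alpha=1.3,beta=10))
E
```

```text
t: 11.65
tool_pos: [616.2, 165.1, 167.1]
tool_rot: [0.0, 0.53, 0.848, 0.0]
force: [0.1, -0.1, -0.3]
finger_gap: 0.391
grasp_force: 30.0
11.65 [616.2 165.1 167.1] x [-0.438  0.899 -0.   ] y [0.899 0.438 0.   ] z [ 0.  0. -1.] [ 0.1 -0.1 -0.3] 35.7 29.997535049915314
scene [396.5088229  205.96940341] 361 170
side [313.30662055 152.59359125] 278 117
```

View pics/tip2.png

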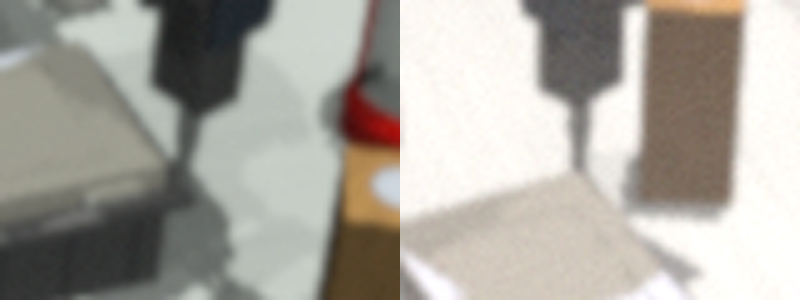

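The tip sits over the ledge beside the lid's hinge-left corner, with no contact. Scanning now.

```bash
python3 -m crank '[{"offset":[1.4,-4.1,0],"rot":[0,0,0],"gripper":20},{"offset":[2.8,-8.3,0],"rot":[0,0,0],"gripper":20},{"offset":[4.2,-12.4,0],"rot":[0,0,0],"gripper":20},{"offset":[5.6,-16.6,0],"rot":[0,0,0],"gripper":20},{"offset":[7.1,-20.7,0],"rot":[0,0,0],"gripper":20},{"offset":[8.5,-24.9,0],"rot":[0,0,0],"gripper":20},{"offset":[9.9,-29,0],"rot":[0,0,0],"gripper":20},{"offset":[11.3,-33.1,0],"rot":[0,0,0],"gripper":20}]'
python3 -m crank '[{"offset":[1.4,-4.1,0],"rot":[0,0,0],"gripper":20},{"offset":[2.8,-8.3,0],"rot":[0,0,0],"gripper":20},{"offset":[4.2,-12.4,0],"rot":[0,0,0],"gripper":20},{"offset":[5.6,-16.6,0],"rot":[0,0,0],"gripper":20},{"offset":[7.1,-20.7,0],"rot":[0,0,0],"gripper":20},{"offset":[8.5,-24.9,0],"rot":[0,0,0],"gripper":20},{"offset":[9.9,-29,0],"rot":[0,0,0],"gripper":20},{"offset":[11.3,-33.1,0],"rot":[0,0,0],"gripper":20}]'
cat > bx.py <<'E'
from st import *
B=np.array([570.7,67.5]);a=np.radians(7.2);R=np.array([[np.cos(a),-np.sin(a)],[np.sin(a),np.cos(a)]])
print("box xy",R.T@(s["tool_pos"][:2]-B),"tip z",s["tool_pos"][2]-100.4)
E
python3 bx.py
```

```text
t: 12.75
tool_pos: [581.1, 160.7, 166.9]
tool_rot: [0.0, 0.53, 0.848, -0.0]
force: [0.7, -1.2, -0.6]
finger_gap: 0.392
grasp_force: 30.0
t: 13.75
tool_pos: [546.4, 156.4, 166.9]
tool_rot: [-0.0, 0.53, 0.848, -0.0]
force: [0.1, -0.5, -0.7]
finger_gap: 0.392
grasp_force: 30.0
13.75 [546.4 156.4 166.9] x [-0.438  0.899  0.   ] y [ 0.899  0.438 -0.   ] z [-0. -0. -1.] [ 0.1 -0.5 -0.7] 35.7 29.997331202030182
box xy [-12.99236396  91.22359704] tip z 66.50620056086743
```

```bash
python3 -m crank '[{"offset":[1.4,-4.1,0],"rot":[0,0,0],"gripper":20},{"offset":[2.8,-8.3,0],"rot":[0,0,0],"gripper":20},{"offset":[4.2,-12.4,0],"rot":[0,0,0],"gripper":20},{"offset":[5.6,-16.6,0],"rot":[0,0,0],"gripper":20},{"offset":[7.1,-20.7,0],"rot":[0,0,0],"gripper":20},{"offset":[8.5,-24.9,0],"rot":[0,0,0],"gripper":20},{"offset":[9.9,-29,0],"rot":[0,0,0],"gripper":20},{"offset":[11.3,-33.1,0],"rot":[0,0,0],"gripper":20}]'
python3 -m crank '[{"offset":[1.4,-4.1,0],"rot":[0,0,0],"gripper":20},{"offset":[2.8,-8.3,0],"rot":[0,0,0],"gripper":20},{"offset":[0.9,-12.2,0],"rot":[0,0,0],"gripper":20},{"offset":[-2.7,-14.7,0],"rot":[0,0,0],"gripper":20},{"offset":[-6.9,-16.1,0],"rot":[0,0,0],"gripper":20},{"offset":[-11,-17.5,0],"rot":[0,0,0],"gripper":20},{"offset":[-15.1,-18.9,0],"rot":[0,0,0],"gripper":20},{"offset":[-19.3,-20.3,0],"rot":[0,0,0],"gripper":20}]'
python3 bx.py
```

```text
t: 14.75
tool_pos: [511.7, 152.0, 166.9]
tool_rot: [0.0, 0.53, 0.848, -0.0]
force: [-1.1, 0.7, -0.8]
finger_gap: 0.393
grasp_force: 30.0
t: 15.75
tool_pos: [502.2, 125.5, 166.9]
tool_rot: [-0.0, 0.53, 0.848, -0.0]
force: [-0.1, -0.1, -0.8]
finger_gap: 0.389
grasp_force: 30.0
15.75 [502.2 125.5 166.9] x [-0.438  0.899  0.   ] y [ 0.899  0.438 -0.   ] z [-0. -0. -1.] [-0.1 -0.1 -0.8] 35.5 29.99767631292343
box xy [-60.64472819  66.12673349] tip z 66.4873374640473
```

```bash
python3 -m crank '[{"offset":[-4.1,-1.4,0],"rot":[0,0,0],"gripper":20},{"offset":[-8.3,-2.8,0],"rot":[0,0,0],"gripper":20},{"offset":[-12.4,-4.2,0],"rot":[0,0,0],"gripper":20},{"offset":[-16.6,-5.6,0],"rot":[0,0,0],"gripper":20},{"offset":[-20.7,-7.1,0],"rot":[0,0,0],"gripper":20},{"offset":[-24.9,-8.5,0],"rot":[0,0,0],"gripper":20},{"offset":[-29,-9.9,0],"rot":[0,0,0],"gripper":20},{"offset":[-33.1,-11.3,0],"rot":[0,0,0],"gripper":20}]'
python3 -m crank '[{"offset":[-4.1,-1.4,0],"rot":[0,0,0],"gripper":20},{"offset":[-8.3,-2.8,0],"rot":[0,0,0],"gripper":20},{"offset":[-12.4,-4.2,0],"rot":[0,0,0],"gripper":20},{"offset":[-16.6,-5.6,0],"rot":[0,0,0],"gripper":20},{"offset":[-20.7,-7.1,0],"rot":[0,0,0],"gripper":20},{"offset":[-24.9,-8.5,0],"rot":[0,0,0],"gripper":20},{"offset":[-29,-9.9,0],"rot":[0,0,0],"gripper":20},{"offset":[-33.1,-11.3,0],"rot":[0,0,0],"gripper":20}]'
python3 -m crank '[{"offset":[-4.1,-1.4,0],"rot":[0,0,0],"gripper":20},{"offset":[-8.3,-2.8,0],"rot":[0,0,0],"gripper":20},{"offset":[-12.4,-4.2,0],"rot":[0,0,0],"gripper":20},{"offset":[-16.6,-5.6,0],"rot":[0,0,0],"gripper":20},{"offset":[-20.7,-7.1,0],"rot":[0,0,0],"gripper":20},{"offset":[-24.9,-8.5,0],"rot":[0,0,0],"gripper":20},{"offset":[-29,-9.9,0],"rot":[0,0,0],"gripper":20},{"offset":[-33.1,-11.3,0],"rot":[0,0,0],"gripper":20}]'
python3 -m crank '[{"offset":[-4.1,-1.4,0],"rot":[0,0,0],"gripper":20},{"offset":[-8.3,-2.8,0],"rot":[0,0,0],"gripper":20},{"offset":[-12.4,-4.2,0],"rot":[0,0,0],"gripper":20},{"offset":[-16.6,-5.6,0],"rot":[0,0,0],"gripper":20},{"offset":[-20.7,-7.1,0],"rot":[0,0,0],"gripper":20},{"offset":[-24.9,-8.5,0],"rot":[0,0,0],"gripper":20},{"offset":[-29,-9.9,0],"rot":[0,0,0],"gripper":20},{"offset":[-33.1,-11.3,0],"rot":[0,0,0],"gripper":20}]'
python3 bx.py
```

```text
t: 16.75
tool_pos: [506.6, 90.8, 166.9]
tool_rot: [0.0, 0.53, 0.848, 0.0]
force: [0.8, 0.1, -0.8]
finger_gap: 0.394
grasp_force: 30.0
t: 17.75
tool_pos: [510.9, 56.1, 166.9]
tool_rot: [-0.0, 0.53, 0.848, -0.0]
force: [-0.1, -0.4, -0.9]
finger_gap: 0.391
grasp_force: 30.0
t: 18.75
tool_pos: [515.3, 21.4, 166.9]
tool_rot: [-0.0, 0.53, 0.848, -0.0]
force: [0.6, -0.5, -1.5]
finger_gap: 0.391
grasp_force: 30.0
t: 19.75
tool_pos: [519.6, -13.3, 166.9]
tool_rot: [0.0, 0.53, 0.848, -0.0]
force: [-0.9, -0.3, -1.3]
finger_gap: 0.391
grasp_force: 30.0
19.75 [519.6 -13.3 166.9] x [-0.438  0.899 -0.   ] y [0.899 0.438 0.   ] z [ 0. -0. -1.] [-0.9 -0.3 -1.3] 35.7 29.997538626194
box xy [-60.77581761 -73.76584484] tip z 66.51040166778435
```

```bash
python3 -m crank '[{"offset":[-4.1,-1.4,0],"rot":[0,0,0],"gripper":20},{"offset":[-8.3,-2.8,0],"rot":[0,0,0],"gripper":20},{"offset":[-12.4,-4.2,0],"rot":[0,0,0],"gripper":20},{"offset":[-16.3,-2.3,0],"rot":[0,0,0],"gripper":20},{"offset":[-18.7,1.3,0],"rot":[0,0,0],"gripper":20},{"offset":[-20.1,5.5,0],"rot":[0,0,0],"gripper":20},{"offset":[-21.6,9.7,0],"rot":[0,0,0],"gripper":20},{"offset":[-22.9,13.7,0],"rot":[0,0,0],"gripper":20}]'
python3 -m crank '[{"offset":[-1.4,4.1,0],"rot":[0,0,0],"gripper":20},{"offset":[-2.8,8.3,0],"rot":[0,0,0],"gripper":20},{"offset":[-4.2,12.4,0],"rot":[0,0,0],"gripper":20},{"offset":[-5.6,16.6,0],"rot":[0,0,0],"gripper":20},{"offset":[-7.1,20.7,0],"rot":[0,0,0],"gripper":20},{"offset":[-8.5,24.9,0],"rot":[0,0,0],"gripper":20},{"offset":[-9.9,29,0],"rot":[0,0,0],"gripper":20},{"offset":[-11.3,33.1,0],"rot":[0,0,0],"gripper":20}]'
python3 -m crank '[{"offset":[-1.4,4.1,0],"rot":[0,0,0],"gripper":20},{"offset":[-2.8,8.3,0],"rot":[0,0,0],"gripper":20},{"offset":[-4.2,12.4,0],"rot":[0,0,0],"gripper":20},{"offset":[-5.6,16.6,0],"rot":[0,0,0],"gripper":20},{"offset":[-7.1,20.7,0],"rot":[0,0,0],"gripper":20},{"offset":[-8.5,24.9,0],"rot":[0,0,0],"gripper":20},{"offset":[-9.9,29,0],"rot":[0,0,0],"gripper":20},{"offset":[-11.3,33.1,0],"rot":[0,0,0],"gripper":20}]'
python3 -m crank '[{"offset":[-1.4,4.1,0],"rot":[0,0,0],"gripper":20},{"offset":[-2.8,8.3,0],"rot":[0,0,0],"gripper":20},{"offset":[-4.2,12.4,0],"rot":[0,0,0],"gripper":20},{"offset":[-5.6,16.6,0],"rot":[0,0,0],"gripper":20},{"offset":[-7.1,20.7,0],"rot":[0,0,0],"gripper":20},{"offset":[-8.5,24.9,0],"rot":[0,0,0],"gripper":20},{"offset":[-8.9,26.1,0],"rot":[0,0,0],"gripper":20},{"offset":[-8.9,26.1,0],"rot":[0,0,0],"gripper":20}]'
python3 bx.py
```

```text
t: 20.75
tool_pos: [542.3, -27.4, 166.9]
tool_rot: [-0.0, 0.53, 0.848, 0.0]
force: [0.4, 0.3, -1.1]
finger_gap: 0.39
grasp_force: 30.0
t: 21.75
tool_pos: [577.0, -23.2, 166.9]
tool_rot: [0.0, 0.53, 0.848, 0.0]
force: [-0.2, 0.4, -0.7]
finger_gap: 0.391
grasp_force: 30.0
t: 22.75
tool_pos: [611.6, -18.8, 166.9]
tool_rot: [-0.0, 0.53, 0.848, -0.0]
force: [-0.0, 0.1, -1.3]
finger_gap: 0.394
grasp_force: 30.0
t: 23.75
tool_pos: [638.7, -15.4, 166.9]
tool_rot: [-0.0, 0.53, 0.848, -0.0]
force: [-0.8, -0.6, -0.7]
finger_gap: 0.394
grasp_force: 30.0
23.75 [638.7 -15.4 166.9] x [-0.438  0.899  0.   ] y [ 0.899  0.438 -0.   ] z [-0.  0. -1.] [-0.8 -0.6 -0.7] 36.0 29.997332990169525
box xy [ 57.10925647 -90.78208299] tip z 66.47885847427531
```

```bash
python3 -m crank '[{"offset":[0,0,-10],"rot":[0,0,0],"gripper":20},{"offset":[0,0,-35],"rot":[0,0,0],"gripper":20},{"offset":[-10,-14,-58],"rot":[0,0,0],"gripper":20},{"offset":[-38,-54,-58],"rot":[0,0,0],"gripper":20},{"offset":[-70,-99,-58],"rot":[0,0,0],"gripper":20},{"offset":[-102,-145,-58],"rot":[0,0,0],"gripper":20},{"offset":[-134,-190,-58],"rot":[0,0,0],"gripper":20},{"offset":[-162,-230,-58],"rot":[0,0,0],"gripper":20}]'
python3 -m crank '[{"offset":[-18,-26,0],"rot":[0,0,0],"gripper":20},{"offset":[-26,-37,0],"rot":[0,0,0],"gripper":20},{"offset":[-28.3,-40.2,0],"rot":[0,0,0],"gripper":20},{"offset":[-28.3,-40.2,0],"rot":[0,0,0],"gripper":20},{"offset":[-28.3,-40.2,0],"rot":[0,0,0],"gripper":20}]'
python3 - <<'E'
from st import *
print(off([479.2,-304.85,109.4]))
E
```

```text
t: 24.75
tool_pos: [502.0, -263.5, 225.8]
tool_rot: [0.001, 0.53, 0.848, -0.0]
force: [0.5, -0.2, -1.6]
finger_gap: 0.396
grasp_force: 30.0
t: 25.38
tool_pos: [479.8, -304.1, 225.0]
tool_rot: [-0.0, 0.529, 0.848, 0.0]
force: [0.0, -0.3, -0.0]
finger_gap: 0.392
grasp_force: 30.0
25.375 [ 479.8 -304.1  225. ] x [-0.439  0.898  0.   ] y [0.898 0.439 0.   ] z [ 0.  0. -1.] [ 0.  -0.3 -0. ] 35.7 29.99726414680481
[ -0.5  -0.9 115.6]
```

```bash
python3 -m crank '[{"offset":[-0.5,-0.6,25],"rot":[0,0,0],"gripper":20},{"offset":[-0.5,-0.6,45],"rot":[0,0,0],"gripper":20},{"offset":[-0.5,-0.6,65],"rot":[0,0,0],"gripper":20},{"offset":[-0.5,-0.6,82],"rot":[0,0,0],"gripper":20},{"offset":[-0.5,-0.6,95],"rot":[0,0,0],"gripper":20},{"offset":[-0.5,-0.6,105],"rot":[0,0,0],"gripper":20},{"offset":[-0.5,-0.6,110],"rot":[0,0,0],"gripper":20},{"offset":[-0.5,-0.6,112],"rot":[0,0,0],"gripper":20}]'
python3 -m crank '[{"offset":[0,0,1],"rot":[0,0,0],"gripper":20},{"offset":[0,0,2],"rot":[0,0,0],"gripper":20},{"offset":[0,0,3],"rot":[0,0,0],"gripper":20},{"offset":[0,0,3.5],"rot":[0,0,0],"gripper":20},{"offset":[0,0,3.5],"rot":[0,0,0],"gripper":20}]'
```

```text
t: 26.38
tool_pos: [479.1, -305.6, 112.9]
tool_rot: [0.0, 0.53, 0.848, -0.0]
force: [0.0, 0.5, -0.9]
finger_gap: 0.394
grasp_force: 30.0
t: 27.0
tool_pos: [479.0, -305.7, 109.5]
tool_rot: [0.0, 0.53, 0.848, -0.0]
force: [0.4, 0.5, 0.0]
finger_gap: 0.394
grasp_force: 30.0
```

```bash
python3 -m crank '[{"offset":[0,0,0.4],"rot":[0,0,0],"gripper":20},{"offset":[0,0,0.4],"rot":[0,0,0],"gripper":20},{"offset":[0,0,0.4],"rot":[0,0,0],"gripper":20}]'; python3 st.py
```

```text
t: 27.38
tool_pos: [479.0, -305.6, 109.5]
tool_rot: [0.0, 0.53, 0.848, -0.0]
force: [-1.8, 0.4, 8.1]
finger_gap: 0.394
grasp_force: 30.0
27.375 [ 479.  -305.6  109.5] x [-0.438  0.899 -0.   ] y [0.899 0.438 0.   ] z [ 0. -0. -1.] [-1.8  0.4  8.1] 35.9 29.99967098236084
```

Seated on the well floor (8 N). I'll release, retreat upward and check.

```bash
python3 -m crank '[{"offset":[0,0,0],"rot":[0,0,0],"gripper":50},{"offset":[0,0,0],"rot":[0,0,0],"gripper":70},{"offset":[0,0,0],"rot":[0,0,0],"gripper":91},{"offset":[0,0,0],"rot":[0,0,0],"gripper":91},{"offset":[0,0,0],"rot":[0,0,0],"gripper":91},{"offset":[0,0,0],"rot":[0,0,0],"gripper":91}]'
python3 -m crank '[{"offset":[0,0,-15],"rot":[0,0,0],"gripper":91},{"offset":[0,0,-40],"rot":[0,0,0],"gripper":91},{"offset":[0,0,-80],"rot":[0,0,0],"gripper":91},{"offset":[0,0,-130],"rot":[0,0,0],"gripper":91},{"offset":[0,0,-180],"rot":[0,0,0],"gripper":91},{"offset":[0,-40,-190],"rot":[0,0,0],"gripper":91},{"offset":[0,-60,-190],"rot":[0,0,0],"gripper":91},{"offset":[0,-60,-190],"rot":[0,0,0],"gripper":91}]'
python3 - <<'E'
from plant import r
import cv2,numpy as np
a=r.grab_frame("scene")["color"][:,:,::-1];b=r.grab_frame("side")["color"][:,:,::-1]
a0=cv2.imread("pics/scene0.png")
def t(im,x,y,w,h): return cv2.resize(im[y:y+h,x:x+w],(400,300),interpolation=cv2.INTER_CUBIC)
cv2.imwrite("pics/end.png",np.vstack([np.hstack([t(a,140,130,340,255),t(b,170,80,300,225)]),np.hstack([t(a,170,150,112,84),t(b,270,265,128,96)])]))
E
```

```text
t: 28.12
tool_pos: [479.0, -305.6, 109.0]
tool_rot: [0.0, 0.53, 0.848, -0.0]
force: [0.7, 0.5, 0.0]
finger_gap: 0.997
grasp_force: 0.0
t: 29.12
tool_pos: [424.0, -332.2, 299.1]
tool_rot: [-0.0, 0.531, 0.848, 0.0]
force: [-0.3, -1.3, 0.1]
finger_gap: 0.996
grasp_force: 0.0
```

View pics/end.png

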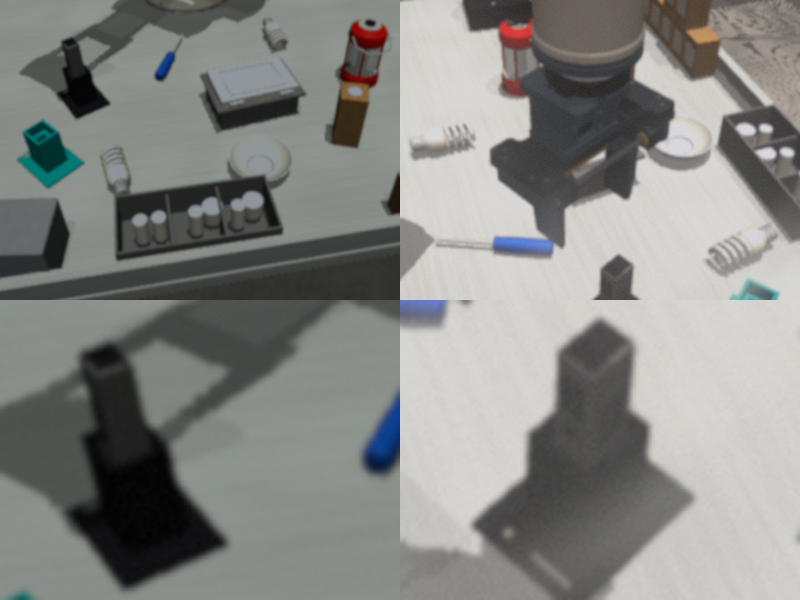

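The probe is upright and seated exactly as at the start, the lid is shut, and the bystanders are unmoved. Handing in.

```bash
python3 -c "
from plant import r
print(r.hand_in())"
```

```text
the job is handed in; nothing more can be done
None
```

The job is handed in at about 29 s: the lid is shut, the joint was scanned at about 3.5 cm/s from the left hinge end to the right with no measurable contact, and the probe stands upright in its black stand.

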